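# Pin the swing arm, then unclip the dial indicator and hold it

## Robot

A 7-joint arm with a two-finger parallel gripper is mounted at the origin on the work surface. World frame = base frame: x ahead of the robot, y to its left, z up, the work surface at z = 0. Lengths are in m, angles in rad, forces in N, time in s.
With the tool pointing down it reaches from about 0.4 to 0.85 m from the base axis. Payload 10.4 kg.
Tool frame: the origin (TCP) lies midway between the tips of the shut fingers; the grasp point (between the pads) lies 19 mm behind it; z points along the fingers, y is the line along which they close (so a half turn about z gives the same grasp; the last joint's range is limited). The gripper opens to 87 mm and grips with 3 to 60 N. Pads are 19 mm wide; open, the fingers measure 117 mm over their backs; the gripper's body (75 mm by 190 mm) begins 51 mm behind the grasp point.
Start: joints at [1.131, 0.332, -0.065, 1.46, 0.022, 1.35, -0.088], TCP at [0.253, -0.572, 0.223] pointing down, gripper open.
Joint ranges: [-2.6, 2.6], [-0.5, 2.12], [-1.47, 1.34], [0.16, 2.42], [-1.27, 4.41], [0.06, 2.06], [-2.6, 2.6]. Speed limits (rad/s): [2.22, 2.22, 2.79, 2.79, 3.14, 3.14, 3.14].

## Interface

Orientations are given as a unit quaternion [x, y, z, w].
In Python, from bench import r gives the robot as it stands.
- The arm moves only by the tool arm_command, never from a script. Its arguments are lists of equal length, an entry for each row: "xyz": the shift along the world's x, y, z in m, a list of three; "rot": the turn, a rotation vector about the world's x, y, z in rad, a list of three. In form: {"xyz": [[tx, ty, tz], ...], "rot": [[ax, ay, az], ...]}. A call has 1 to 20 rows; each row is the pose to reach, as a shift and turn from the pose commanded when the call began; what a row does not reach only later rows make up. A row lasts 1/12 s, in which the tool goes at most 41.7 mm and 7.16 degrees, less where a joint would pass 70% of its speed; a pose out of reach is approached as far as the arm can. A call with a gripper value outside its range is refused whole. "grip" is the opening, from 0 (shut) to 1 (fully open), set as the call begins (left out, the last holds). The fingers move at their own pace and stop on an object; "squeeze" is the grip in N (left out, the last holds). Time passes only in rows, so rows that repeat a pose let the fingers close. It gives the time, the measured TCP pose, the force, the opening and the grip force at its end, in the units of the state.
- r.read_state(): the state, without advancing time (a new reading comes with each control period).
- r.camera(name): name is "side" or "top"; returns the picture (384x512x3 uint8, red, green, blue); there is no depth.
- r.camera_model(name): a dict with "fx", "fy", "cx", "cy" (pixels), "T" (4x4, takes a point from camera to world coordinates). Camera axes: x right, y up, looking along -z (the intrinsics and any distortion apply to the point x, -y, -z); pixel columns grow to the right and rows downward; lengths in m; the calibration is good to about 2 mm. A picture is of the moment at which its call begins. camera_model takes no time and is no camera call.
- r.close_job(): hands the job in; it is judged then, once.
Trained networks look in the newest picture that a camera, given by its name, has taken for a name from the list of things; names that differ only in an ending like _2 or _b are one class to them, and where a whole thing is asked for, a point or a joint stands for the part that bears it (a point fixed in the world has none). Each returns a list of dicts, best first, with "conf" (0 to 1); they miss things now and then, are a little off and sometimes report something else, mostly with a low value. They report only what shows in the picture. A call takes as long as a camera call.
- r.look_for(label, camera): "at" ([x, y, z] in m, in the coordinates of the camera as it stood for that picture, good to about 4 mm: the middle of the surface that is visible of it).
- r.spot_point(label, camera): "at" ([x, y, z] in m, in the coordinates of the camera as it stood for that picture, good to about 4 mm: a listed point, or the origin of a listed thing).
The state is a dict: "time": time; "joint_positions": joint angles; "joint_vel": joint speeds; "joint_torque": joint torques, N m; "ee_pos": TCP position; "eef_rot": TCP orientation; "ft_force": force on the tool from outside, world axes, zero at the start; "torque": the same for the moment, N m; "width": finger opening in m; "grip_force": force on a finger pad.
Only numpy, scipy, OpenCV 4.12 (cv2) and the standard library are available. Lean on these libraries where they do the work, as an engineer would, in place of code of your own. Each camera call takes 0.05 s, during which the arm holds its last target. There are 200 camera calls.

## Task

Take the lock pin out of the guide bushing and push it fully home, collar flush, down through the hole in the magnetic stand's swing arm and the bracket beneath, and let go of it there. Then squeeze the dial indicator's two side catches together and lift the indicator upright out of its socket, and finish still holding it by the pinched catches, some 5 cm above its seat and touching nothing else. Leave the other tools where they lie and the pin in its hole.

Things in the scene. Friction and masses are not known exactly. Their poses are not given: they have to be found in the camera images.
- stand: Fixed steel magnetic stand: 60 x 60 x 48 mm base block, a round pivot post 26 mm wide, 80 mm high, and on its +y side a 36 mm wide bracket reaching 78 mm out (top 48 mm above the slab, 18 mm thick). Origin: centre of the underside, on the pivot axis. Its +y axis points along the swing arm (up to 36 mm wide, top 62 mm above the slab) to the socket.
- lock_hole (a point): Centre of the upper mouth of the vertical 12 mm hole in the swing arm, 57 mm from the pivot, 62 mm above the slab. It runs through the arm (12 mm), a 2 mm gap and the bracket (18 mm), open below. Axes as the stand's. The pivot post, 18 mm higher, starts 44 mm from it on the -y side: hold the pin with the fingers closing along the stand's x.
- seat (a point): Centre of the floor of the socket at the swing arm's end, where the indicator stands: 58 mm above the slab, 170 mm from the pivot. Socket 68 mm (x) by 50 mm (y) outside, open at the top, walls 22 mm high above this floor; lips on its two x walls, 22 mm from the centre, hold the catches' hooks down. Axes as the stand's.
- pin: Lock pin of steel, about 60 g, standing in the bushing: shank 10 mm diameter and 40 mm long with a coned foot, collar 22 mm diameter and 4 mm thick above it, then a round dark grip 16 mm diameter and 30 mm high; 74 mm overall. Origin: the foot's tip, z up along the pin.
- pin_collar (a point): Point on the pin's axis at the underside of the collar, 40 mm above the foot. It meets lock_hole when the pin is home.
- bushing: Fixed hardened steel guide bushing, plain upright tube 44 mm outside, 13 mm bore, 42 mm high; the pin's collar rests on its top. Origin: centre of the underside. It may stand on the left or on the right of the stand.
- indicator: Dial indicator cassette, 0.15 to 0.25 kg: aluminium body 24 (x) x 34 (y) x 62 mm high, on top a 37 mm round dial facing up (highest point 79 mm); a thin stylus on the +y side reaches 45 mm from the centre at 33 to 48 mm height. Origin: centre of the underside; it stands on the seat, axes along the stand's. Its two side catches are on the +x and -x sides.
- swing (a joint): Turn of the swing arm about its pivot: 0 at rest. Spring-centred (12 N m/rad, at most 0.04 rad either way), so the holes of arm and bracket stay in line by themselves.
- pinch (a point): Point on the indicator's axis midway between the finger tabs of its two catches, 48 mm above its origin (106 mm above the slab when seated). Tabs: ribbed, dark steel, 22 mm wide (y), 28 mm high about this point, outer faces 27 mm from it on +x and -x (54 mm across), 42 mm across when pinched fully. Their hooks come free when each is in by about 4 mm; then it lifts straight up.
- catch_a (a joint): Travel of the catch on the indicator's +x side: 0 out (latched), 0.006 fully pinched inward. Spring: 2 N at the start, 5 N fully in.
- catch_b (a joint): Travel of the catch on the indicator's -x side: 0 out (latched), 0.006 fully pinched inward. Same spring.
- knee_block: Bystander: loose grey iron angle (knee) block 60 x 60 x 70 mm, 0.9 kg; on the other side of the stand than the bushing. Origin: centre of the underside.
- bore_gauge: Bystander: silver bore gauge lying along its x, about 225 mm long, 54 mm dial at its +x end. Origin: under its middle, on the slab.
- scriber: Bystander: red-handled steel scriber lying along its x, 152 mm long, 10 mm high. Origin: under its middle.
- gauge_block: Bystander: steel gauge block 35 x 12 x 30 mm. Origin: centre of the underside.
- v_block: Bystander: grey iron vee block 50 x 46 x 40 mm. Origin: centre of the underside.
- ring_gauge: Bystander: flat steel ring gauge 50 mm across, 24 mm bore, 18 mm high. Origin: centre of the underside.
- oil: Bystander: small oil bottle 44 mm across, 110 mm high. Origin: centre of the underside.

How it is judged:
On the way, in this order (a step that is already met when the one before it is completed fails the run):
1. the lock pin stands home in arm and bracket, collar flush, and is let go (z of pin_collar in the frame of lock_hole between -0.004 and 0.004 m and horizontal distance between pin_collar and lock_hole below 0.004 m and angle between pin's own z axis and vertical below 0.12 rad and contact force between the fingers and pin below 0.1 N and z of indicator in the frame of seat below 0.008 m), for 0.2 s.
2. the indicator is lifted out of the socket by its two pinched catches (z of indicator in the frame of seat above 0.035 m and value of joint each of catch_a, catch_b above 0.003 m and contact force between the fingers and indicator above 2 N and angle between indicator's own z axis and vertical below 0.3 rad and contact force between indicator and stand below 0.2 N), for 0.3 s.
At the end, for the whole second after the job is handed in: Pin collar within 4 mm of the hole mouth, upright within 0.12 rad, untouched; indicator held by fingers, both catches in over 3 mm, over 35 mm above its seat, upright within 0.3 rad, still, touching nothing else; bystanders within 30 mm of their starts (all of step 2 and z of pin_collar in the frame of lock_hole between -0.004 and 0.004 m and horizontal distance between pin_collar and lock_hole below 0.004 m and angle between pin's own z axis and vertical below 0.12 rad and linear speed of indicator below 0.03 m/s and contact force between each of the fingers, indicator and pin below 0.1 N and contact force between indicator and bore_gauge below 0.1 N and contact force between indicator and scriber below 0.1 N and contact force between indicator and gauge_block below 0.1 N and contact force between indicator and v_block below 0.1 N and contact force between indicator and ring_gauge below 0.1 N and contact force between indicator and knee_block below 0.1 N and contact force between indicator and oil below 0.1 N and contact force between indicator and bushing below 0.1 N and distance of each of bore_gauge, scriber, gauge_block, v_block, ring_gauge, knee_block, oil from where it was at the start of the episode below 0.03 m); the arm keeps its last pose, push and grip.
It fails at once if a bystander is pushed away or knocked over (distance of any of bore_gauge, scriber, gauge_block, v_block, ring_gauge, knee_block, oil from where it was at the start of the episode above 0.03 m).
It also fails if it takes over 58 s, if anything falls off the work surface, if the arm or the gripper's body presses on something with over 40 N, if the wrist force passes 120 N, or if a joint passes its speed limit or range.

## Working session

There is one attempt and no reset: what is moved stays moved. The work goes in short steps, Python scripts to look and compute and a tool call to move; the robot and the scene stay as the last step left them, time stands still between calls to the robot, and variables do not carry over. Pictures are saved under pics/ and viewed, at most 10 in all, crops included, and the job is handed in when it is done.

Besides the shell and the picture viewer there is one more tool, called after "Emit:" by a JSON object that holds its "api" and its "payload". arm_command: Moves the arm, as the interface text tells. Its arguments: {"type":"object","properties":{"xyz":{"type":"array"},"rot":{"type":"array"},"grip":{"type":"number"},"squeeze":{"type":"number"}},"required":["xyz","rot"]}

```bash
mkdir -p pics; cat > h.py <<'E'
import numpy as np, cv2
from bench import r
from scipy.spatial.transform import Rotation as R
def w(cam,p):
    T=np.array(r.camera_model(cam)["T"]); return (T@np.append(p,1))[:3]
def proj(cam,P):
    m=r.camera_model(cam); p=np.linalg.inv(np.array(m["T"]))@np.append(P,1)
    return np.array([m["cx"]+m["fx"]*p[0]/-p[2], m["cy"]+m["fy"]*p[1]/p[2]])
def spot(l,cam,f=None):
    o=(f or r.spot_point)(l,cam)
    return [(np.round(w(cam,d["at"]),4).tolist(),round(d["conf"],2)) for d in o[:2]]
def snap(cam,n):
    im=r.camera(cam); cv2.imwrite(f"pics/{n}.png",im[:,:,::-1]); return im
E
python3 - <<'E'
from h import *
s=r.read_state(); print(s)
for c in("side","top"):
    m=r.camera_model(c); print(c,{k:np.round(m[k],3).tolist() for k in m}); snap(c,c+"0")
    for l in("stand","lock_hole","seat","pin","pin_collar","bushing","indicator","pinch","knee_block","oil"): print(l,spot(l,c))
a=np.hstack([cv2.imread(f"pics/{c}0.png") for c in("side","top")])
cv2.imwrite("pics/both0.png",cv2.resize(a,(800,300),interpolation=cv2.INTER_AREA))
E
```

```text
{'time': 0.0, 'joint_positions': array([ 1.13139825,  0.33288404, -0.0647199 ,  1.46095104,  0.02161325,
        1.34987898, -0.08848266]), 'joint_vel': array([ 0.00069526,  0.00118569,  0.0007327 , -0.00100203, -0.00088227,
       -0.00218186, -0.00073556]), 'joint_torque': array([-3.08332319e-04, -6.23259830e+01,  2.44043703e-02, -3.89907646e+01,
       -6.12994074e-02,  3.97687883e-02,  1.34926063e-04]), 'ee_pos': array([ 0.25286702, -0.57114   ,  0.22174175]), 'eef_rot': array([ 9.78356915e-01,  2.06923266e-01, -1.82421240e-04, -6.88865618e-04]), 'ft_force': array([0.12424959, 0.2071522 , 0.19715458]), 'torque': array([ 0.01319512, -0.012647  ,  0.02453808]), 'grip_force': 0.0, 'width': 0.08726172103990774}
side {'fx': 472.938, 'fy': 472.938, 'cx': 246.928, 'cy': 192.922, 'T': [[-0.934, 0.263, -0.241, 0.353], [-0.357, -0.659, 0.662, 0.68], [0.016, 0.705, 0.709, 0.823], [0.0, 0.0, 0.0, 1.0]]}
stand [([0.5377, -0.1422, 0.0023], 0.93)]
lock_hole [([0.531, -0.0817, 0.058], 0.85)]
seat [([0.5111, 0.0263, 0.0568], 0.59)]
pin [([0.5002, -0.2998, 0.0019], 0.53)]
pin_collar [([0.501, -0.3
[... 357 characters left out ...]
 'fy': 417.649, 'cx': 261.028, 'cy': 185.119, 'T': [[-0.01, 0.995, -0.103, 0.51], [-0.999, -0.014, -0.037, -0.002], [-0.038, 0.103, 0.994, 1.001], [0.0, 0.0, 0.0, 1.0]]}
stand [([0.534, -0.1466, -0.0007], 0.8)]
lock_hole [([0.5299, -0.0854, 0.062], 0.65), ([0.3925, -0.169, -0.0031], 0.46)]
seat [([0.5097, 0.0295, 0.0637], 0.61)]
pin [([0.4972, -0.3052, 0.0025], 0.63)]
pin_collar [([0.4987, -0.3036, 0.0413], 0.47), ([0.5336, -0.1421, -0.0023], 0.36)]
bushing [([0.4963, -0.2999, 0.0003], 0.63)]
indicator [([0.5103, 0.0253, 0.059], 0.76)]
pinch [([0.508, 0.0204, 0.1064], 0.88), ([0.3924, -0.1689, 0.0022], 0.39)]
knee_block [([0.5009, 0.2813, -0.0028], 0.74)]
oil [([0.692, 0.3351, 0.001], 0.91)]
```

View pics/side0.png

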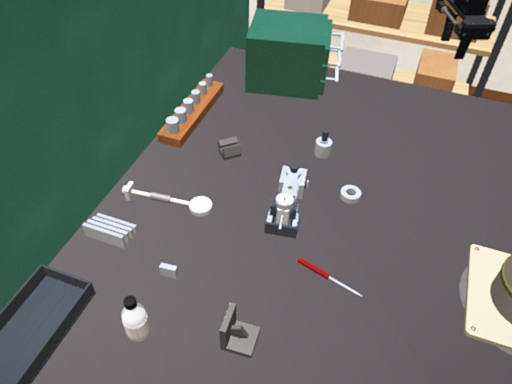

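View pics/top0.png

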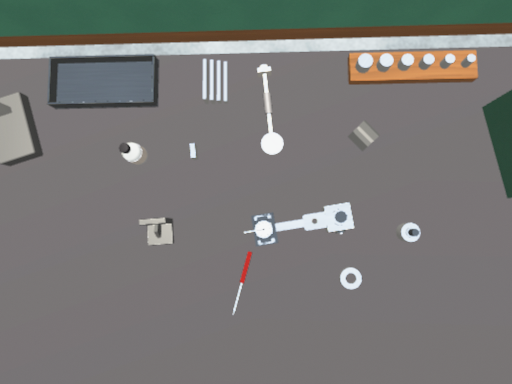

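Emit:
{"api": "arm_command", "payload": {"xyz": [[0.03, 0.03, 0], [0.06, 0.065, 0], [0.08, 0.09, 0], [0.1, 0.11, 0], [0.12, 0.13, 0], [0.14, 0.15, -0.01], [0.16, 0.175, -0.02], [0.18, 0.2, -0.03], [0.2, 0.22, -0.04], [0.22, 0.24, -0.05], [0.235, 0.26, -0.06], [0.246, 0.269, -0.07], [0.246, 0.269, -0.08], [0.246, 0.269, -0.09], [0.246, 0.269, -0.09], [0.246, 0.269, -0.09]], "rot": [[0, 0, 0.11], [0, 0, 0.22], [0, 0, 0.33], [0, 0, 0.44], [0, 0, 0.55], [0, 0, 0.66], [0, 0, 0.77], [0, 0, 0.88], [0, 0, 0.99], [0, 0, 1.1], [0, 0, 1.2], [0, 0, 1.3], [0, 0, 1.305], [0, 0, 1.305], [0, 0, 1.305], [0, 0, 1.305]], "grip": 1}}

```text
time: 2.43
ee_pos: [0.4978, -0.3037, 0.1321]
eef_rot: [0.653, 0.757, -0.0, -0.0]
ft_force: [-0.1, 0.3, -0.2]
width: 0.0866
grip_force: 0.0
```

```bash
cat >> h.py <<'E'
def crops(n,spec,k=5,half=(38,56)):
    out=[]
    for c,P in spec:
        im=r.camera(c)[:,:,::-1]; u,v=proj(c,P).astype(int)
        cr=im[v-half[0]:v+half[0],u-half[1]:u+half[1]]; print(n,c,"origin",u-half[1],v-half[0])
        out.append(cv2.resize(cr,None,fx=k,fy=k,interpolation=cv2.INTER_CUBIC))
    cv2.imwrite(f"pics/{n}.png",np.hstack(out))
def tri(uv):  # {cam:(u,v)} -> point
    A=[];b=[]
    for c,(u,v) in uv.items():
        m=r.camera_model(c);T=np.array(m["T"]);d=T[:3,:3]@np.array([(u-m["cx"])/m["fx"],-(v-m["cy"])/m["fy"],-1]);d/=np.linalg.norm(d)
        M=np.eye(3)-np.outer(d,d);A.append(M);b.append(M@T[:3,3])
    return np.linalg.lstsq(np.vstack(A),np.hstack(b),rcond=None)[0]
E
python3 - <<'E'
from h import *
crops("hole",[("side",[.52,-.05,.06]),("top",[.52,-.05,.06])],k=6,half=(45,33))
acc={}
for k in range(2):
  for c in("side","top"):
    r.camera(c)
    for l in("lock_hole","seat","stand","pin_collar","bushing","indicator","pinch"):
        o=spot(l,c)
        if o: acc.setdefault(l,[]).append(o[0][0]+[o[0][1]])
for l in acc: print(l,acc[l])
E
```

```text
hole side origin 255 153
hole top origin 265 178
lock_hole [[0.5266, -0.0781, 0.0593, 0.66], [0.5284, -0.0841, 0.0622, 0.61], [0.5301, -0.0812, 0.0596, 0.58], [0.527, -0.0828, 0.0637, 0.89]]
seat [[0.512, 0.0254, 0.058, 0.8], [0.5101, 0.0294, 0.0601, 0.85], [0.5118, 0.0243, 0.0578, 0.9], [0.5098, 0.0319, 0.0605, 0.97]]
stand [[0.5361, -0.1395, 0.0022, 0.89], [0.5329, -0.1419, -0.0016, 0.9], [0.5402, -0.1415, 0.0003, 0.94], [0.5294, -0.1409, -0.0006, 0.75]]
pin_collar [[0.6961, 0.1968, 0.0031, 0.62], [0.5025, -0.3034, 0.0418, 0.62], [0.5011, -0.3035, 0.0433, 0.62], [0.4987, -0.3033, 0.0399, 0.46]]
bushing [[0.5045, -0.2991, -0.0028, 0.63], [0.4955, -0.3029, 0.0015, 0.67], [0.5027, -0.3023, -0.0018, 0.5], [0.498, -0.3011, -0.0046, 0.54]]
indicator [[0.5084, 0.0266, 0.0577, 0.68], [0.5087, 0.0251, 0.0596, 0.55], [0.5096, 0.026, 0.0598, 0.87], [0.5096, 0.0251, 0.0604, 0.91]]
pinch [[0.5082, 0.0275, 0.1048, 0.84], [0.5074, 0.0199, 0.1062, 0.83], [0.509, 0.0253, 0.1061, 0.65], [0.5042, 0.0253, 0.1072, 0.67]]
```

View pics/hole.png

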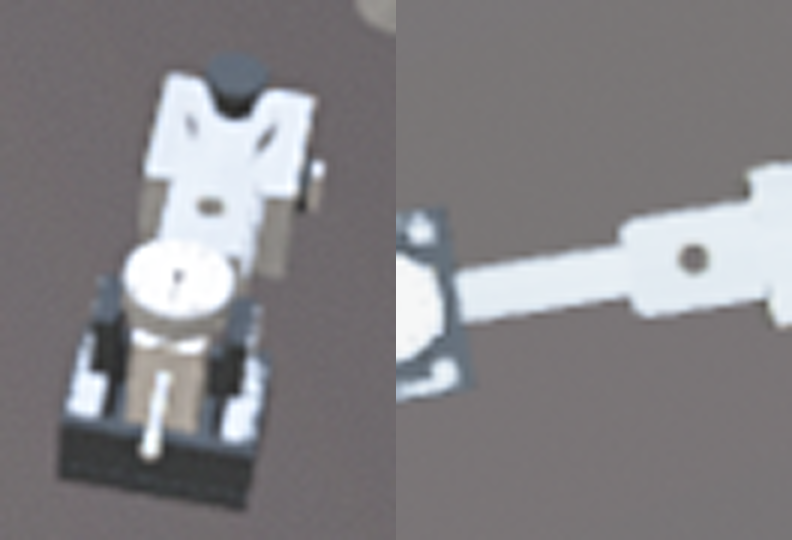

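```bash
python3 - <<'E'
from h import *
from scipy.optimize import least_squares
h=tri({"side":(289.4,187.1),"top":(314.3,220.8)});print("hole",h)
obs=[((.534,-.1418),0),((.5283,-.082),.057),(h[:2],.057),(h[:2],.057),((.5108,.0277),.17),((.5091,.0255),.17),((.508,.0248),.17)]
f=lambda p:np.hstack([np.array([p[0]-np.sin(p[2])*d,p[1]+np.cos(p[2])*d])-o for o,d in obs])
s=least_squares(f,[.53,-.14,.15]);p=s.x;print(p,s.fun.reshape(-1,2).round(4).tolist())
for d in(.057,.17):print(d,p[0]-np.sin(p[2])*d,p[1]+np.cos(p[2])*d)
E
```

```text
hole [ 0.52692328 -0.08469606  0.06215702]
[ 0.5354832  -0.14116457  0.15381551] [[0.0015, 0.0006], [-0.0015, -0.0028], [-0.0002, -0.0001], [-0.0002, -0.0001], [-0.0014, -0.0009], [0.0003, 0.0013], [0.0014, 0.002]]
0.057 0.5267502429132346 -0.0848375337589442
0.17 0.5094375464159374 0.026828354228356888
```

Emit:
{"api": "arm_command", "payload": {"xyz": [[0.001, 0, -0.02], [0.001, 0, -0.04], [0.001, 0, -0.055], [0.001, 0, -0.07], [0.001, 0, -0.078], [0.001, 0, -0.082], [0.001, 0, -0.082], [0.001, 0, -0.082]], "rot": [[0, 0, 0], [0, 0, 0], [0, 0, 0], [0, 0, 0], [0, 0, 0], [0, 0, 0], [0, 0, 0], [0, 0, 0]], "grip": 1}}

```text
time: 4.8
ee_pos: [0.5004, -0.3027, 0.0512]
eef_rot: [0.652, 0.758, 0.0, 0.0]
ft_force: [0.1, 0.6, -0.3]
width: 0.0869
grip_force: 0.0
```

Emit:
{"api": "arm_command", "payload": {"xyz": [[0, 0, 0], [0, 0, 0], [0, 0, 0], [0, 0, 0], [0, 0, 0], [0, 0, 0], [0, 0, 0], [0, 0, 0], [0, 0, 0], [0, 0, 0]], "rot": [[0, 0, 0], [0, 0, 0], [0, 0, 0], [0, 0, 0], [0, 0, 0], [0, 0, 0], [0, 0, 0], [0, 0, 0], [0, 0, 0], [0, 0, 0]], "grip": 0, "squeeze": 25}}

```text
time: 5.63
ee_pos: [0.5, -0.3025, 0.0505]
eef_rot: [0.652, 0.758, 0.0, -0.0]
ft_force: [-0.1, -0.0, -0.2]
width: 0.0281
grip_force: 0.0
```

Emit:
{"api": "arm_command", "payload": {"xyz": [[0, 0, 0], [0, 0, 0], [0, 0, 0], [0, 0, 0], [0, 0, 0]], "rot": [[0, 0, 0], [0, 0, 0], [0, 0, 0], [0, 0, 0], [0, 0, 0]]}}

```text
time: 6.05
ee_pos: [0.5001, -0.3025, 0.0506]
eef_rot: [0.652, 0.758, 0.0, 0.0]
ft_force: [-0.4, -0.6, -0.1]
width: 0.0151
grip_force: 25.0
```

Emit:
{"api": "arm_command", "payload": {"xyz": [[0, 0, 0.01], [0, 0, 0.025], [0, 0, 0.05], [0, 0, 0.08], [0, 0, 0.105], [0.002, 0.02, 0.11], [0.005, 0.045, 0.11], [0.009, 0.075, 0.11], [0.013, 0.105, 0.11], [0.017, 0.135, 0.11], [0.021, 0.165, 0.11], [0.024, 0.195, 0.11], [0.026, 0.21, 0.1], [0.0265, 0.218, 0.09], [0.0265, 0.218, 0.08], [0.0265, 0.218, 0.075], [0.0265, 0.218, 0.075], [0.0265, 0.218, 0.075]], "rot": [[0, 0, 0], [0, 0, 0], [0, 0, 0], [0, 0, 0], [0, 0, 0], [0, 0, 0], [0, 0, 0], [0, 0, 0], [0, 0, 0], [0, 0, 0], [0, 0, 0], [0, 0, 0], [0, 0, 0], [0, 0, 0], [0, 0, 0], [0, 0, 0], [0, 0, 0], [0, 0, 0]]}}

```text
time: 7.55
ee_pos: [0.5262, -0.0862, 0.1252]
eef_rot: [0.653, 0.758, -0.0, -0.0]
ft_force: [0.1, 0.1, -0.7]
width: 0.0152
grip_force: 25.0
```

```bash
python3 - <<'E'
from h import *
print(np.round(r.read_state()["ee_pos"],4))
crops("over",[("side",[.525,-.08,.09]),("top",[.525,-.08,.09])],k=8,half=(34,25))
for c in("side","top"): print(c,spot("pin",c),spot("pin_collar",c),spot("lock_hole",c), proj(c,[.5268,-.0848,.062]),proj(c,[.5268,-.0848,.077]))
E
```

```text
[ 0.5262 -0.0862  0.1252]
over side origin 266 145
over top origin 288 186
side [([0.5276, -0.083, 0.0762], 0.65)] [([0.5276, -0.0851, 0.1165], 0.67)] [([0.531, -0.0842, 0.0616], 0.95), ([0.5069, 0.2758, 0.0001], 0.22)] [290.0335145  187.19302295] [290.5611749  182.49619765]
top [] [] [([0.5307, -0.0843, 0.0603], 0.75)] [314.19355306 220.2781406 ] [314.79847399 220.14665797]
```

View pics/over.png

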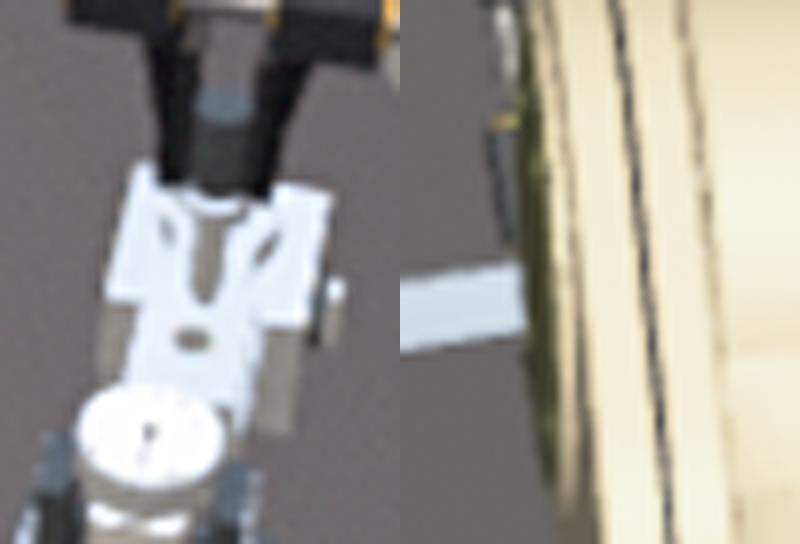

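Emit:
{"api": "arm_command", "payload": {"xyz": [[0.0022, 0.001, -0.004], [0.0022, 0.001, -0.008], [0.0022, 0.001, -0.01], [0.0022, 0.001, -0.01], [0.0022, 0.001, -0.01]], "rot": [[0, 0, 0], [0, 0, 0], [0, 0, 0], [0, 0, 0], [0, 0, 0]]}}

```text
time: 8.37
ee_pos: [0.5286, -0.0834, 0.1153]
eef_rot: [0.652, 0.758, -0.0, -0.0]
ft_force: [-0.4, 0.9, -1.0]
width: 0.0152
grip_force: 25.0
```

```bash
python3 - <<'E'
from h import *
s=r.read_state();print(np.round(s["ee_pos"],4))
crops("over2",[("side",[.525,-.08,.08])],k=14,half=(20,26))
for k in range(3):
  r.camera("side");print(spot("pin","side")[:1],spot("pin_collar","side")[:1],spot("lock_hole","side")[:1])
print(proj("side",[.528,-.0848,.062]),proj("side",[.528,-.0848,.067]))
E
```

```text
[ 0.5286 -0.0834  0.1153]
over2 side origin 264 163
[([0.5309, -0.0839, 0.0658], 0.72)] [([0.5298, -0.0823, 0.1098], 0.59)] [([0.5314, -0.0808, 0.0605], 0.72)]
[([0.5298, -0.0832, 0.0668], 0.7)] [([0.697, 0.1981, -0.0011], 0.7)] [([0.5293, -0.0792, 0.0651], 0.77)]
[([0.5308, -0.0795, 0.0666], 0.46)] [([0.5299, -0.0829, 0.1088], 0.7)] [([0.5302, -0.0816, 0.061], 0.88)]
[289.53506695 187.05718549] [289.70812786 185.50178542]
```

View pics/over2.png

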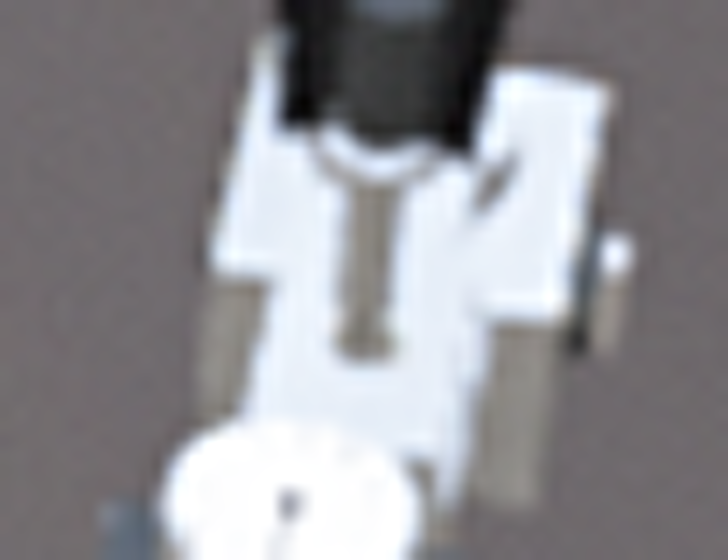

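Emit:
{"api": "arm_command", "payload": {"xyz": [[0, 0, -0.003], [0, 0, -0.006], [0, 0, -0.009], [0, 0, -0.012], [0, 0, -0.014], [0, 0, -0.014]], "rot": [[0, 0, 0], [0, 0, 0], [0, 0, 0], [0, 0, 0], [0, 0, 0], [0, 0, 0]]}}

```text
time: 9.52
ee_pos: [0.5282, -0.0838, 0.1008]
eef_rot: [0.652, 0.758, -0.0, -0.0]
ft_force: [-0.7, -2.7, -2.0]
width: 0.0153
grip_force: 25.0
```

Emit:
{"api": "arm_command", "payload": {"xyz": [[0, -0.0006, -0.003], [0, -0.0006, -0.006], [0, -0.0006, -0.01], [0, -0.0006, -0.014], [0, -0.0006, -0.018], [0, -0.0006, -0.02], [0, -0.0006, -0.02]], "rot": [[0, 0, 0], [0, 0, 0], [0, 0, 0], [0, 0, 0], [0, 0, 0], [0, 0, 0], [0, 0, 0]]}}

```text
time: 10.1
ee_pos: [0.5283, -0.0841, 0.0808]
eef_rot: [0.652, 0.758, -0.0, -0.0]
ft_force: [-1.4, -1.7, -1.5]
width: 0.0151
grip_force: 25.0
```

Emit:
{"api": "arm_command", "payload": {"xyz": [[-0.0003, -0.0003, -0.003], [-0.0003, -0.0003, -0.006], [-0.0003, -0.0003, -0.008], [-0.0003, -0.0003, -0.009], [-0.0003, -0.0003, -0.01], [-0.0003, -0.0003, -0.011], [-0.0003, -0.0003, -0.011]], "rot": [[0, 0, 0], [0, 0, 0], [0, 0, 0], [0, 0, 0], [0, 0, 0], [0, 0, 0], [0, 0, 0]]}}

```text
time: 10.68
ee_pos: [0.5284, -0.0845, 0.0706]
eef_rot: [0.652, 0.758, -0.0, 0.0]
ft_force: [-2.7, -2.6, 0.4]
width: 0.0151
grip_force: 25.0
```

Emit:
{"api": "arm_command", "payload": {"xyz": [[-0.0003, 0, -0.0007], [-0.0003, 0, -0.0014], [-0.0003, 0, -0.002], [-0.0003, 0, -0.002]], "rot": [[0, 0, 0], [0, 0, 0], [0, 0, 0], [0, 0, 0]]}}

```text
time: 11.02
ee_pos: [0.5288, -0.0845, 0.0703]
eef_rot: [0.652, 0.758, 0.0, 0.001]
ft_force: [-8.1, -1.5, 19.2]
width: 0.0152
grip_force: 25.1
```

Collar is seated (19 N upward). Release, then rise clear.

Emit:
{"api": "arm_command", "payload": {"xyz": [[0, 0, 0.001], [0, 0, 0.002], [0, 0, 0.002], [0, 0, 0.002], [0, 0, 0.002], [0, 0, 0.002], [0, 0, 0.002], [0, 0, 0.002], [0, 0, 0.002], [0, 0, 0.002]], "rot": [[0, 0, 0], [0, 0, 0], [0, 0, 0], [0, 0, 0], [0, 0, 0], [0, 0, 0], [0, 0, 0], [0, 0, 0], [0, 0, 0], [0, 0, 0]], "grip": 1}}

```text
time: 11.85
ee_pos: [0.5281, -0.0844, 0.0705]
eef_rot: [0.652, 0.758, 0.0, -0.0]
ft_force: [0.3, -0.7, -0.7]
width: 0.0737
grip_force: 0.0
```

Emit:
{"api": "arm_command", "payload": {"xyz": [[0, 0, 0.02], [0, 0, 0.05], [0, 0, 0.08], [0, 0, 0.1], [-0.004, 0.025, 0.1], [-0.008, 0.05, 0.1], [-0.012, 0.075, 0.1], [-0.016, 0.095, 0.1], [-0.0175, 0.111, 0.1], [-0.0175, 0.111, 0.1], [-0.0175, 0.111, 0.1]], "rot": [[0, 0, 0], [0, 0, 0], [0, 0, 0], [0, 0, 0], [0, 0, 0], [0, 0, 0], [0, 0, 0], [0, 0, 0], [0, 0, 0], [0, 0, 0], [0, 0, 0]]}}

```text
time: 12.77
ee_pos: [0.5106, 0.0271, 0.1707]
eef_rot: [0.651, 0.759, 0.0, 0.0]
ft_force: [-0.8, -0.2, -0.0]
width: 0.0871
grip_force: 0.0
```

```bash
python3 - <<'E'
from h import *
s=r.read_state();print(s["time"],np.round(s["ee_pos"],4),np.round(s["eef_rot"],4))
crops("fin",[("side",[.515,-.02,.1])],k=9,half=(32,40))
for k in range(3):
  r.camera("side");print(*[spot(l,"side")[:1] for l in("pin_collar","seat","indicator","pinch")])
E
```

```text
12.7667 [0.5106 0.0271 0.1707] [6.511e-01 7.590e-01 0.000e+00 2.000e-04]
fin side origin 247 163
[([0.532, -0.0893, 0.0628], 0.64)] [([0.5117, 0.0261, 0.0565], 0.97)] [([0.5076, 0.0258, 0.058], 0.76)] [([0.51, 0.0299, 0.1069], 0.79)]
[([0.6895, 0.3319, 0.0], 0.59)] [([0.5123, 0.0292, 0.0603], 0.81)] [([0.5078, 0.0262, 0.0607], 0.55)] [([0.5091, 0.029, 0.1066], 0.57)]
[([0.528, -0.0821, 0.067], 0.51)] [([0.5117, 0.0248, 0.0549], 0.9)] [([0.5082, 0.0295, 0.0596], 0.72)] [([0.5087, 0.0281, 0.1031], 0.95)]
```

View pics/fin.png

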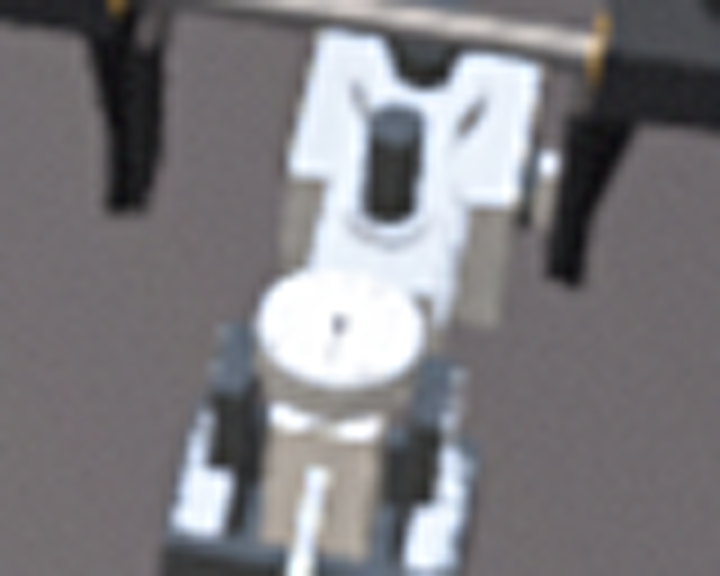

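Emit:
{"api": "arm_command", "payload": {"xyz": [[0, 0, -0.02], [0, 0, -0.04], [0, 0, -0.055], [0, 0, -0.068], [0, 0, -0.077], [0, 0, -0.083], [0, 0, -0.083], [0, 0, -0.083]], "rot": [[0, 0, 0], [0, 0, 0], [0, 0, 0], [0, 0, 0], [0, 0, 0], [0, 0, 0], [0, 0, 0], [0, 0, 0]]}}

```text
time: 14.23
ee_pos: [0.5108, 0.0267, 0.0879]
eef_rot: [0.652, 0.758, 0.0, 0.0]
ft_force: [-0.7, -0.0, 0.0]
width: 0.0868
grip_force: 0.0
```

Emit:
{"api": "arm_command", "payload": {"xyz": [[0, 0, 0], [0, 0, 0], [0, 0, 0], [0, 0, 0], [0, 0, 0], [0, 0, 0], [0, 0, 0], [0, 0, 0], [0, 0, 0], [0, 0, 0]], "rot": [[0, 0, 0], [0, 0, 0], [0, 0, 0], [0, 0, 0], [0, 0, 0], [0, 0, 0], [0, 0, 0], [0, 0, 0], [0, 0, 0], [0, 0, 0]], "grip": 0, "squeeze": 25}}

```text
time: 15.07
ee_pos: [0.5111, 0.0266, 0.088]
eef_rot: [0.652, 0.758, 0.0, 0.0]
ft_force: [-1.0, 0.2, 4.6]
width: 0.0403
grip_force: 25.0
```

Emit:
{"api": "arm_command", "payload": {"xyz": [[0, 0, 0], [0, 0, 0.002], [0, 0, 0.005], [0, 0, 0.008], [0, 0, 0.011], [0, 0, 0.014]], "rot": [[0, 0, 0], [0, 0, 0], [0, 0, 0], [0, 0, 0], [0, 0, 0], [0, 0, 0]]}}

```text
time: 15.57
ee_pos: [0.5105, 0.0266, 0.1017]
eef_rot: [0.652, 0.758, -0.0, -0.0]
ft_force: [-0.2, 0.4, -1.5]
width: 0.0401
grip_force: 25.0
```

Emit:
{"api": "arm_command", "payload": {"xyz": [[0, 0, 0.004], [0, 0, 0.008], [0, 0, 0.013], [0, 0, 0.018], [0, 0, 0.024], [0, 0, 0.03], [0, 0, 0.034], [0, 0, 0.037], [0, 0, 0.037], [0, 0, 0.037], [0, 0, 0.037], [0, 0, 0.037], [0, 0, 0.037], [0, 0, 0.037]], "rot": [[0, 0, 0], [0, 0, 0], [0, 0, 0], [0, 0, 0], [0, 0, 0], [0, 0, 0], [0, 0, 0], [0, 0, 0], [0, 0, 0], [0, 0, 0], [0, 0, 0], [0, 0, 0], [0, 0, 0], [0, 0, 0]]}}

```text
time: 16.73
ee_pos: [0.5105, 0.0266, 0.1384]
eef_rot: [0.652, 0.758, -0.0, -0.0]
ft_force: [0.5, 0.3, -2.0]
width: 0.0399
grip_force: 25.0
```

```bash
python3 - <<'E'
from h import *
s=r.read_state();print(s["time"],s["width"],s["ft_force"])
crops("end",[("side",[.515,-.02,.12])],k=8,half=(36,45))
for k in range(2):
  r.camera("side");print(*[spot(l,"side")[:1] for l in("pin_collar","indicator","pinch")])
E
```

```text
16.7333 0.03988698803865647 [ 0.46646141  0.32367564 -2.02728556]
end side origin 243 153
[] [([0.5107, 0.0285, 0.1105], 0.81)] []
[([0.5114, 0.0276, 0.1572], 0.38)] [([0.5086, 0.0253, 0.1104], 0.59)] [([0.5096, 0.0312, 0.1576], 0.74)]
```

View pics/end.png

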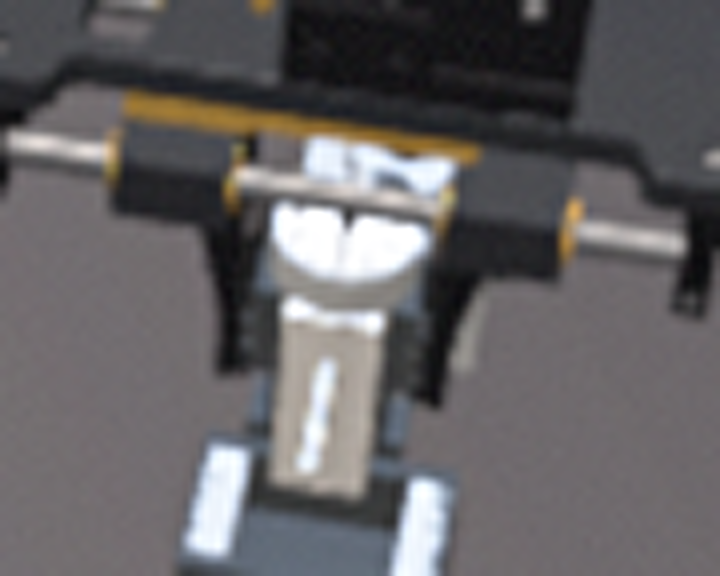

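The indicator hangs upright by its pinched catches about 5 cm above the seat, at crop pixel (330,400). It is clear of the socket, and the 2 N load matches its weight.

```bash
python3 -c "
from bench import r
print(r.close_job())"
```

```text
the job is handed in; nothing more can be done
None
```

The job is handed in (no verdict was returned): the pin went home in the arm and bracket and was let go, and the indicator is held upright by its pinched catches about 5 cm above its seat, with no contact seen on the other tools.

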